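# Index the portioning turntable by one station

## Robot

A 6-joint arm with a two-finger parallel gripper is mounted at the origin on the work surface. World frame = base frame: x ahead of the robot, y to its left, z up, the work surface at z = 0. Lengths are in m, angles in rad, forces in N, time in s.
With the tool pointing down it reaches from about 0.3 to 0.85 m from the base axis. Payload 5.4 kg.
Tool frame: the origin (TCP) lies midway between the tips of the shut fingers; the grasp point (between the pads) lies 19 mm behind it; z points along the fingers, y is the line along which they close (so a half turn about z gives the same grasp; the last joint's range is limited). The gripper opens to 85 mm and grips with 20 to 120 N. Pads are 22 mm wide; open, the fingers measure 114 mm over their backs; the gripper's body (76 mm by 85 mm) begins 54 mm behind the grasp point. The pads swing forward as they close: fully open they stand 13 mm farther back than shut.
Start: joints at [1.013, 0.158, 1.597, -0, 1.386, -0.21], TCP at [0.196, 0.541, 0.231] pointing down, gripper open.
Joint ranges: [-2.91, 2.91], [-0.94, 2.29], [0.18, 2.7], [-1.29, 4.43], [0.17, 2.64], [-3, 3]. Speed limits (rad/s): [2.57, 2.57, 3.14, 3.14, 3.14, 3.14].

## Interface

Orientations are given as [roll, pitch, yaw] about the fixed x, y, z axes, in that order (R = Rz(yaw) Ry(pitch) Rx(roll)).
In Python, from plant import bot gives the robot as it stands.
- The arm moves only by the tool apply_moves, never from a script. Its argument "motion" is a list of rows, each a list of 6 numbers: the shift along the tool's x, y, z in m, then the turn, a rotation vector about the tool's x, y, z in degrees. A call has 1 to 20 rows; each row shifts and turns the commanded pose from where the row before left it, along the tool's axes as they then stand; what a row does not reach is not made up. A row lasts 1/10 s, in which the tool goes at most 50 mm and 8.59 degrees, less where a joint would pass 70% of its speed; a pose out of reach is approached as far as the arm can. A call is refused whole if a number of a shift passes 0.05 or a number of a turn 8.59, either way. A call with a gripper value outside its range is refused whole. "fingers" is the gripper's target within -1 to 1 (shut at 1, half-way at 0, fully open at -1), set as the call begins (left out, the last holds). The fingers move at their own pace and stop on an object; "squeeze" is the grip in N (left out, the last holds). Time passes only in rows, so rows that do not move let the fingers close. It gives the time, the measured TCP pose, the force, the opening and the grip force at its end, in the units of the state.
- bot.get_obs(): the state, without advancing time (a new reading comes with each control period).
- bot.get_image(name): name is "side" or "top"; returns the picture (384x512x3 uint8, red, green, blue); there is no depth.
- bot.get_calibration(name): a dict with "fovy" (degrees; the focal length in pixels is half the picture's height over the tangent of half this angle, whatever the lens; pixels are square), "cx", "cy" (the principal point, pixels), "rvec" (rotation vector, rad) and "tvec" (3), from world to camera coordinates, as OpenCV has them. Camera axes: x right, y down, z forward; pixel columns grow to the right and rows downward; lengths in m; the calibration is good to about 2 mm. A picture is of the moment at which its call begins. get_calibration takes no time and is no camera call.
- bot.hand_in(): hands the job in; it is judged then, once.
Trained networks look in the newest picture that a camera, given by its name, has taken for a name from the list of things; names that differ only in an ending like _2 or _b are one class to them, and where a whole thing is asked for, a point or a joint stands for the part that bears it (a point fixed in the world has none). Each returns a list of dicts, best first, with "conf" (0 to 1); they miss things now and then, are a little off and sometimes report something else, mostly with a low value. They report only what shows in the picture. A call takes as long as a camera call.
- bot.recognise(thing, camera): "centre" ([x, y, z] in m, in world coordinates, good to about 4 mm: the middle of the surface that is visible of it).
The state is a dict: "time_s": time; "joints": joint angles; "qvel": joint speeds; "joint_torque": joint torques, N m; "ee_pos": TCP position; "orientation": TCP orientation; "wrist_force": force on the tool from outside, world axes, zero at the start; "ft_torque": the same for the moment, N m; "finger_gap": finger opening in m; "grip_force": force on a finger pad.
Only numpy, scipy, OpenCV 4.12 (cv2) and the standard library are available. Lean on these libraries where they do the work, as an engineer would, in place of code of your own. Each camera call takes 0.05 s, during which the arm holds its last target. There are 200 camera calls.

## Task

Turn the portioning board on to its next station: draw the spring index pin up out of its hole by its knob, swing the board counterclockwise as seen from above (the way in which its joint value grows), and let the pin drop fully home in the very next hole, so that the board is locked there and you have let go. The place of that hole is set anew each time, so feel for it slowly and gently: the pin must never be forced sideways against the plate or a hole's edge. Leave the other things on the table where they are.

Things in the scene. Friction and masses are not known exactly. Their poses are not given: they have to be found in the camera images.
- stand: Fixed steel stand of the turntable: a disc 320 mm across, 18 mm high, bolted down. Origin on the turntable's upright axis at table height; z up; x points from the axis to the home hole, where the pin sits at the start. Aluminium track on it: radius 117 to 153 mm, flat top 30 mm above the table; its holes are centred at radius 135 mm. Position and yaw differ each time.
- home_hole (a point): Mouth of the home hole, in the track's top. Each hole is a gap 13 mm long along the track and over 10 mm deep. The next hole lies 0.74 to 1.06 rad on, counterclockwise from above, in an adjustable plate; exactly where is not given. Up to it the track is smooth (the plate's end shows as a seam). One more hole follows 0.60 rad beyond: not that one.
- board (a joint): Angle of the turning board about the stand's axis, rad: 0 at the home hole, growing counterclockwise from above; stops at -0.3 and 1.75. A steel arm, 32 mm broad, its top 48 mm above the table, sticks out from under the board to radius 153 mm and carries the pin at radius 135 mm. Turning it takes about 1.3 N at the pin, or about 6 N with the tip dragging on the track; it stays where it is left.
- board_top (a point): Centre of the top of the board, a green disc 190 mm across, 60 mm above the table; a kohlrabi 88 mm across is fixed on its middle (top at 140 mm).
- pin (a joint): Lift of the index pin, m: 0 fully down (home in a hole), 0.009 to 0.010 with its tip on the flat track, 0.016 at its upper stop. A spring always drives it down (about 6.5 N when home, 8.5 N at the top, weight included); let go, it falls 10 mm in about 0.05 s. Over the next hole it drops by itself if nothing holds it up and the board moves slowly (below 20 mm/s at the pin).
- knob (a point): Centre of the pin's knob: an upright black cylinder 26 mm across and 28 mm high, its centre 86 mm above the table with the pin home, at radius 135 mm. Below it a 12 mm stem, 16 mm long, then a 26 mm collar with its top 56 mm above the table. It is rigid with the pin, lifts with it and swings with the board; it does not spin. Free all round for fingers 25 mm thick.
- shank: The pin proper: a steel rod 10 mm thick with a round tip, under the arm, rigid with the knob. Origin on its line, 20 mm below its tip (table height when home); z up. Home in a hole it has 3 mm of play in all along the track. It bears at most 25 N against the track and the holes' edges.
- bowl_rim (a point): Bystander: steel bowl, 150 mm across and 60 mm high; the point is the centre of its rim.
- kohlrabi: Bystander: loose green kohlrabi, 88 mm across and about 80 mm high; origin at its underside.
- bottle: Bystander: white bottle, 60 mm across and 170 mm high; origin at its underside.
- brush: Bystander: wooden scrubbing brush, 130 x 50 x 38 mm, bristles down; origin at its underside.

How it is judged:
By the outcome, as a careful person would: the job done as asked, in the order asked, and still so for the second after the job is handed in, with the robot touching nothing.
It also fails if it takes over 54 s, if anything falls off the work surface, if the arm or the gripper's body presses on something with over 40 N, if the wrist force passes 120 N, or if a joint passes its speed limit or range.

## Working session

There is one attempt and no reset: what is moved stays moved. The work goes in short steps, Python scripts to look and compute and a tool call to move; the robot and the scene stay as the last step left them, time stands still between calls to the robot, and variables do not carry over. Pictures are saved under pics/ and viewed, at most 10 in all, crops included, and the job is handed in when it is done.

Besides the shell and the picture viewer there is one more tool, called after "Request:" by a JSON object that holds its "op" and its "data", one argument or row to a line. apply_moves: Moves the arm, as the interface text tells. Its arguments: {"type":"object","properties":{"motion":{"type":"array","items":{"type":"array","items":{"type":"number"}}},"fingers":{"type":"number"},"squeeze":{"type":"number"}},"required":["motion"]}

```bash
mkdir -p pics; cat > h.py <<'E'
from plant import bot
import numpy as np, cv2
def cal(n):
    c=bot.get_calibration(n); f=192/np.tan(np.radians(c['fovy'])/2)
    K=np.array([[f,0,c['cx']],[0,f,c['cy']],[0,0,1.]]); return K,np.array(c['rvec'],float),np.array(c['tvec'],float)
def proj(n,p):
    K,r,t=cal(n); return cv2.projectPoints(np.array(p,float).reshape(-1,1,3),r,t,K,None)[0].reshape(-1,2)
def tri(uvs,utop):
    Ps=[]
    for n in('side','top'):
        K,r,t=cal(n); Ps.append(K@np.c_[cv2.Rodrigues(r)[0],t])
    X=cv2.triangulatePoints(Ps[0],Ps[1],np.array(uvs,float).reshape(2,1),np.array(utop,float).reshape(2,1)); return (X[:3]/X[3]).ravel()
E
python3 - <<'E'
from h import *
for n in('side','top'):
    im=bot.get_image(n); cv2.imwrite(f'pics/{n}0.png',im[:,:,::-1])
    print(n,bot.get_calibration(n))
    for t in('knob','board_top','home_hole','stand','bottle','kohlrabi','bowl_rim','brush','pin','shank'):
        print(t,[(np.round(d['centre'],3).tolist(),round(d['conf'],2),proj(n,d['centre']).round().tolist()) for d in bot.recognise(t,n)[:2]])
print(bot.get_obs())
E
```

```text
side {'fovy': 45.034852935996426, 'cx': 255.6989118863812, 'cy': 189.3099559286077, 'rvec': array([ 2.19991429, -0.92413388,  0.40141587]), 'tvec': array([-0.34996163,  0.3334417 ,  1.11329321])}
knob [([0.496, -0.026, 0.091], 0.47, [[261.0, 202.0]])]
board_top [([0.542, 0.065, 0.059], 0.91, [[249.0, 186.0]])]
home_hole [([0.524, 0.062, 0.026], 0.96, [[246.0, 197.0]])]
stand [([0.524, 0.062, 0.024], 0.8, [[246.0, 197.0]])]
bottle [([0.622, 0.396, 0.086], 0.69, [[197.0, 120.0]])]
kohlrabi [([0.406, -0.331, 0.057], 0.57, [[326.0, 295.0]])]
bowl_rim [([0.486, 0.433, 0.033], 0.76, [[160.0, 146.0]])]
brush [([0.611, -0.33, 0.042], 0.87, [[373.0, 250.0]]), ([0.542, 0.06, 0.062], 0.31, [[250.0, 186.0]])]
pin [([0.494, -0.028, 0.096], 0.56, [[261.0, 201.0]])]
shank []
top {'fovy': 45.10432559833639, 'cx': 260.4755748242071, 'cy': 199.54175833462884, 'rvec': array([ 2.1555778 , -2.09769857,  0.22724411]), 'tvec': array([0.01041346, 0.52998823, 1.27615296])}
knob []
board_top [([0.56, 0.086, 0.062], 0.76, [[240.0, 188.0]])]
home_hole [([0.546, 0.102, 0.016], 0.79, [[234.0, 196.0]]), ([0.558, 0
[... 402 characters left out ...]
1.1, 'joints': array([ 1.01293501e+00,  1.58370790e-01,  1.59701134e+00,  7.19978613e-06,
        1.38619556e+00, -2.10124464e-01]), 'qvel': array([-1.27971095e-03,  1.69643807e-04, -8.68248528e-04, -2.13630803e-03,
        1.99737443e-03,  3.43086626e-05]), 'joint_torque': array([-1.32630739e-03, -3.96015894e+01, -3.31710827e+01, -4.49857780e-04,
        7.60608982e-04, -1.09732588e-05]), 'ee_pos': array([0.19596479, 0.54055759, 0.23130988]), 'orientation': array([ 3.14157655e+00, -3.80216936e-06,  2.79385448e+00]), 'wrist_force': array([ 0.88822741, -0.068779  , -0.14152188]), 'ft_torque': array([ 0.01465945,  0.00785717, -0.08649921]), 'grip_force': 0.0, 'finger_gap': 0.08553471665656716}
```

```bash
python3 - <<'E'
import cv2
for n,(x,y) in dict(side=(150,100),top=(140,100)).items():
    im=cv2.imread(f'pics/{n}0.png'); cv2.imwrite(f'pics/{n}0c.png',cv2.resize(im[y:y+190,x:x+250],None,fx=3.1,fy=3.1,interpolation=cv2.INTER_CUBIC))
E
```

```text
(no output)
```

View pics/side0c.png

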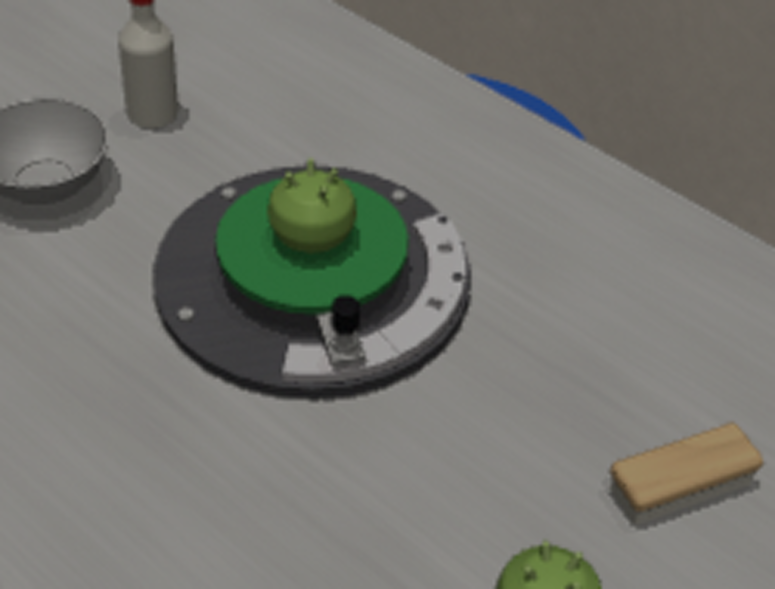

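View pics/top0c.png

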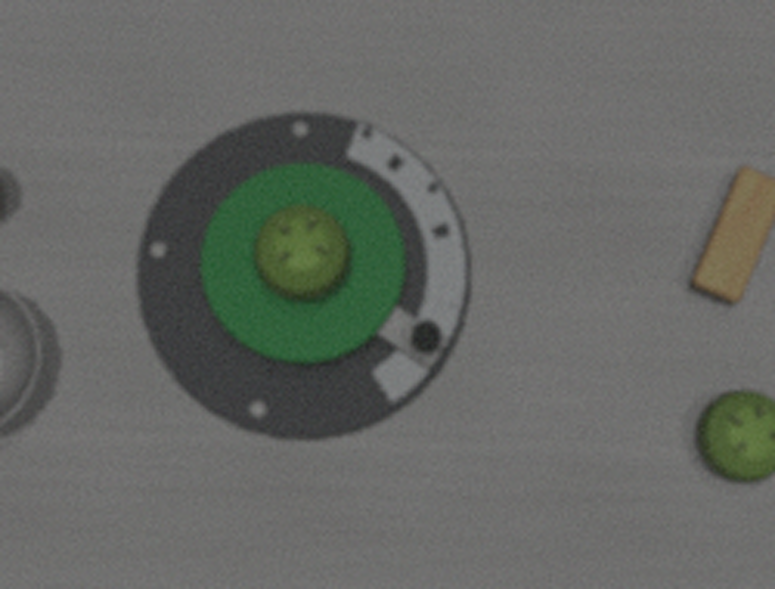

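The side crop shows the knob at full-picture (262,201), and the holes and screws to its right. In the top crop the stand is centred near (238,188), the knob is at (277,208), the next hole at about (282,174) and the one after at (268,152).

```bash
cat >> h.py <<'E'
def unproj(n,uv,z):
    K,r,t=cal(n); R=cv2.Rodrigues(r)[0]
    u=cv2.undistortPoints(np.array(uv,float).reshape(-1,1,2),K,None).reshape(-1,2)
    d=np.c_[u,np.ones(len(u))]@R; c=-R.T@t
    return c+d*((z-c[2])/d[:,2])[:,None]
def circ(p):
    A=np.c_[2*p[:,:2],np.ones(len(p))]; s=np.linalg.lstsq(A,(p[:,:2]**2).sum(1),rcond=None)[0]
    return s[0],s[1],np.sqrt(s[2]+s[0]**2+s[1]**2)
E
python3 - <<'E'
from h import *
kn={}
for n,box in dict(side=(250,188,276,212),top=(264,196,292,222)).items():
    im=cv2.imread(f'pics/{n}0.png'); h=cv2.cvtColor(im,cv2.COLOR_BGR2HSV)
    m=((h[...,0]>55)&(h[...,0]<80)&(h[...,1]>110)).astype(np.uint8)
    k,lab,st,_=cv2.connectedComponentsWithStats(m); i=1+st[1:,4].argmax()
    hull=cv2.convexHull(np.argwhere(lab==i)[:,::-1].astype(np.int32)).reshape(-1,2)
    print(n,'board circle',np.round(circ(unproj(n,hull,.06)),4))
    x0,y0,x1,y1=box; g=im[y0:y1,x0:x1].max(2); mm=(g<45); ys,xs=np.nonzero(mm)
    kn[n]=(xs.mean()+x0,ys.mean()+y0); print(n,'knob px',kn[n],mm.sum(),xs.min()+x0,xs.max()+x0,ys.min()+y0,ys.max()+y0)
print('knob',tri(kn['side'],kn['top']).round(4),unproj('top',[kn['top']],.097).round(4),unproj('side',[kn['side']],.088).round(4))
hs=[(140+x/3.1,100+y/3.1) for x,y in((441,231),(396,163))]
hd=[(150+x/3.1,100+y/3.1) for x,y in((435,303),(444,246))]
for a,b in zip(hd,hs): print('hole tri',tri(a,b).round(4), unproj('top',[b],.027).round(4),unproj('side',[a],.027).round(4))
E
```

```text
side board circle [0.5683 0.0884 0.0964]
side knob px (np.float64(263.5980392156863), np.float64(200.94117647058823)) 204 250 275 192 209
top board circle [0.571  0.0925 0.093 ]
top knob px (np.float64(277.15), np.float64(208.3)) 20 274 280 205 212
knob [ 0.5024 -0.0242  0.0866] [[ 0.4972 -0.0212  0.097 ]] [[ 0.505 -0.027  0.088]]
hole tri [ 0.611  -0.0381  0.0317] [[ 0.6118 -0.0381  0.027 ]] [[ 0.6151 -0.0356  0.027 ]]
hole tri [0.6759 0.0064 0.0343] [[0.678  0.0064 0.027 ]] [[0.6824 0.0111 0.027 ]]
```

```bash
cat >> h.py <<'E'
from scipy.spatial.transform import Rotation as Ro
def rows(p1,yaw1,n,p0=None,yaw0=None):
    "n equal rows, tool pointing down, from (p0,yaw0) to (p1,yaw1 deg), in tool axes"
    o=bot.get_obs(); p0=o['ee_pos'] if p0 is None else np.array(p0); yaw0=np.degrees(o['orientation'][2]) if yaw0 is None else yaw0
    out=[];d=(np.array(p1)-p0)/n; dy=(yaw1-yaw0)/n
    for i in range(n):
        R=Ro.from_euler('ZX',[yaw0+dy*i,180],degrees=True)
        out.append([float(x) for x in R.inv().apply(d).round(4)]+[0,0,round(-dy,2)])
    return out
def knobfit(n,im,g0,zc,thr=60,rad=16):
    "least squares of the knob cylinder's silhouette centroid, x,y at given centre height"
    a=np.linspace(0,2*np.pi,24); p=np.array(g0,float); g=im.max(2)
    for _ in range(6):
        def cen(p):
            q=np.vstack([np.c_[p[0]+.013*np.cos(a),p[1]+.013*np.sin(a),0*a+zc+s] for s in(-.014,.014)])
            M=cv2.moments(cv2.convexHull(proj(n,q).astype(np.float32))); return np.array([M['m10'],M['m01']])/M['m00'],M['m00']
        c,A=cen(p)
        if _==0:
            x0,y0=(c-rad).astype(int); w=g[y0:y0+2*rad,x0:x0+2*rad]
            k,l,st,ce=cv2.connectedComponentsWithStats((w<thr).astype(np.uint8))
            i=min((j for j in range(1,k) if st[j,4]>20),key=lambda j:np.hypot(*(ce[j]+[x0,y0]-c))); m=ce[i]+[x0,y0]; nA=st[i,4]
        J=np.array([(cen(p+e)[0]-c)/.001 for e in np.eye(2)*.001]).T
        p=p+np.linalg.solve(J,m-c)
    return p.round(4),m.round(1),int(nA),round(A)
E
python3 - <<'E'
from h import *
for n in('side','top'):
    im=cv2.imread(f'pics/{n}0.png')
    for thr in(38,45,55): print(n,thr,knobfit(n,im,(.499,-.023),.086,thr))
s=None
print(rows((.4985,-.023,.2313),57.7,20))
E
```

```text
side 38 (array([ 0.5111, -0.0264]), array([264.9, 200.2]), 159, 111)
side 45 (array([ 0.5132, -0.028 ]), array([265.8, 200.1]), 188, 111)
side 55 (array([ 0.5144, -0.0283]), array([266.2, 199.9]), 215, 111)Traceback (most recent call last):
  File "<stdin>", line 4, in <module>
  File "h.py", line 41, in knobfit
    i=min((j for j in range(1,k) if st[j,4]>20),key=lambda j:np.hypot(*(ce[j]+[x0,y0]-c))); m=ce[i]+[x0,y0]; nA=st[i,4]
ValueError: min() iterable argument is empty
```

```bash
python3 - <<'E'
from h import *
for n,ts in(('side',(18,24,30)),('top',(50,60,70))):
    im=cv2.imread(f'pics/{n}0.png')
    for thr in ts:
        try: print(n,thr,knobfit(n,im,(.499,-.023),.086,thr,12))
        except Exception as e: print(n,thr,'-')
im=cv2.imread('pics/top0.png').max(2); print(im[200:217,268:288])
for r in rows((.4985,-.023,.2313),57.7,20): print(r)
E
```

```text
side 18 (array([ 0.4966, -0.0271]), array([261.6, 202.9]), 47, 112)
side 24 (array([ 0.5011, -0.0221]), array([261.4, 201.2]), 83, 112)
side 30 (array([ 0.5034, -0.0234]), array([262.3, 201. ]), 103, 112)
top 50 (array([ 0.4984, -0.0213]), array([277. , 208.5]), 42, 84)
top 60 (array([ 0.4988, -0.021 ]), array([276.9, 208.4]), 59, 84)
top 70 (array([ 0.4983, -0.0213]), array([277. , 208.5]), 73, 84)
[[111 108  87  78  69  61  75 102 120 126 125 126 123 125 125 124 124 126
  125 117]
 [117 109 107  95  87  71  79 107 122 126 129 123 126 126 124 124 128 125
  122 113]
 [115 113 116 110 103  90  96 109 116 115 116 121 127 123 126 124 125 128
  122 104]
 [119 118 113 115 107 104 100  97  95  88  87 100 115 123 129 126 125 125
  122  97]
 [119 118 115 110 105 103  85  72  58  54  60  67  89 115 123 129 129 122
  116  92]
 [118 115 112 111 100  80  61  48  41  50  44  56  64  93 119 125 125 121
  105  77]
 [120 109 103 109  96  72  49  44  47  51  44  41  50  71 107 124 124 118
   89  69]
 [119 106 106 107  96  64  49  42  45  47  41  39  44  64  98 118 125 110
   81  70]
 [112 106 103 106
[... 993 characters left out ...]
0307, -0.009, 0.0, 0, 0, np.float64(5.12)]
[-0.0314, -0.0062, 0.0, 0, 0, np.float64(5.12)]
[-0.0318, -0.0034, 0.0, 0, 0, np.float64(5.12)]
[-0.032, -0.0005, 0.0, 0, 0, np.float64(5.12)]
[-0.0319, 0.0024, 0.0, 0, 0, np.float64(5.12)]
[-0.0316, 0.0052, 0.0, 0, 0, np.float64(5.12)]
[-0.031, 0.008, 0.0, 0, 0, np.float64(5.12)]
[-0.0301, 0.0107, 0.0, 0, 0, np.float64(5.12)]
[-0.0291, 0.0134, 0.0, 0, 0, np.float64(5.12)]
[-0.0277, 0.0159, 0.0, 0, 0, np.float64(5.12)]
[-0.0262, 0.0183, 0.0, 0, 0, np.float64(5.12)]
[-0.0245, 0.0206, 0.0, 0, 0, np.float64(5.12)]
[-0.0225, 0.0227, 0.0, 0, 0, np.float64(5.12)]
[-0.0204, 0.0246, 0.0, 0, 0, np.float64(5.12)]
[-0.0182, 0.0263, 0.0, 0, 0, np.float64(5.12)]
```

Request:
{"op": "apply_moves", "data": {
  "motion": [
    [-0.0238,-0.0213,0,0,0,5.12],
    [-0.0256,-0.0191,0,0,0,5.12],
    [-0.0272,-0.0168,0,0,0,5.12],
    [-0.0286,-0.0143,0,0,0,5.12],
    [-0.0298,-0.0117,0,0,0,5.12],
    [-0.0307,-0.009,0,0,0,5.12],
    [-0.0314,-0.0062,0,0,0,5.12],
    [-0.0318,-0.0034,0,0,0,5.12],
    [-0.032,-0.0005,0,0,0,5.12],
    [-0.0319,0.0024,0,0,0,5.12],
    [-0.0316,0.0052,0,0,0,5.12],
    [-0.031,0.008,0,0,0,5.12],
    [-0.0301,0.0107,0,0,0,5.12],
    [-0.0291,0.0134,0,0,0,5.12],
    [-0.0277,0.0159,0,0,0,5.12],
    [-0.0262,0.0183,0,0,0,5.12],
    [-0.0245,0.0206,0,0,0,5.12],
    [-0.0225,0.0227,0,0,0,5.12],
    [-0.0204,0.0246,0,0,0,5.12],
    [-0.0182,0.0263,0,0,0,5.12]
  ],
  "fingers": -1,
  "squeeze": 20
}}

```text
time_s: 3.1
ee_pos: [0.4988, -0.0244, 0.2314]
orientation: [3.141, -0.0, 1.003]
wrist_force: [-0.2, 1.0, 0.8]
finger_gap: 0.0856
grip_force: 0.0
```

Request:
{"op": "apply_moves", "data": {
  "motion": [
    [0.0015,0,0.025,0,0,0],
    [0,0,0.025,0,0,0],
    [0,0,0.025,0,0,0],
    [0,0,0.025,0,0,0],
    [0,0,0.02,0,0,0],
    [0,0,0.015,0,0,0],
    [0,0,0.015,0,0,0],
    [0,0,0.01,0,0,0],
    [0,0,0.005,0,0,0],
    [0,0,0,0,0,0],
    [0,0,0,0,0,0]
  ],
  "fingers": -0.3
}}

```text
time_s: 4.2
ee_pos: [0.4996, -0.022, 0.067]
orientation: [3.14, -0.0, 1.007]
wrist_force: [-0.4, 0.5, -0.6]
finger_gap: 0.0558
grip_force: 0.0
```

```bash
python3 - <<'E'
from h import *
o=bot.get_obs();print(o['ee_pos'],o['orientation'],o['finger_gap'],o['wrist_force'])
a=bot.get_image('side')[:,:,::-1];b=bot.get_image('top')[:,:,::-1]
cv2.imwrite('pics/c1.png',np.hstack([cv2.resize(x,None,fx=5,fy=5,interpolation=cv2.INTER_CUBIC) for x in(a[160:240,220:300],b[165:245,230:310])]))
E
```

```text
[ 0.49962479 -0.02203722  0.06696247] [ 3.14047062e+00 -2.82673588e-04  1.00663884e+00] 0.05577876846555461 [-0.41319077  0.54842179 -0.55661157]
```

View pics/c1.png

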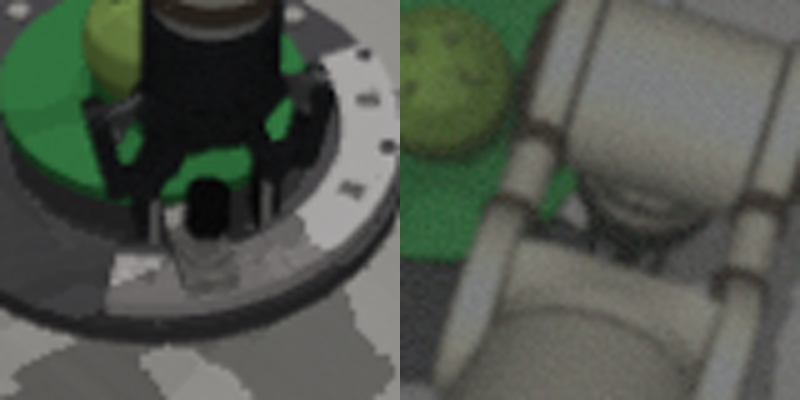

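The side view (left) shows the knob at crop x≈208, centred between pads at ≈155 and ≈262. I'll close gently.

Request:
{"op": "apply_moves", "data": {
  "motion": [
    [0,0,0,0,0,0],
    [0,0,0,0,0,0],
    [0,0,0,0,0,0],
    [0,0,0,0,0,0]
  ],
  "fingers": 0.29
}}

```text
time_s: 4.7
ee_pos: [0.4991, -0.0219, 0.0664]
orientation: [3.141, -0.0, 1.007]
wrist_force: [0.1, -1.0, 0.2]
finger_gap: 0.0307
grip_force: 0.0
```

Request:
{"op": "apply_moves", "data": {
  "motion": [
    [0,0,0,0,0,0],
    [0,0,0,0,0,0]
  ],
  "fingers": 0.36
}}

```text
time_s: 4.9
ee_pos: [0.4992, -0.022, 0.0663]
orientation: [3.141, 0.0, 1.007]
wrist_force: [-0.2, 0.1, -0.0]
finger_gap: 0.0272
grip_force: 0.2
```

Request:
{"op": "apply_moves", "data": {
  "motion": [
    [0,0,0,0,0,0],
    [0,0,0,0,0,0],
    [0,0,0,0,0,0]
  ],
  "fingers": 0.6,
  "squeeze": 30
}}

```text
time_s: 5.2
ee_pos: [0.4993, -0.022, 0.0665]
orientation: [3.141, -0.0, 1.007]
wrist_force: [0.2, -0.4, 1.9]
finger_gap: 0.0247
grip_force: 29.4
```

Gripped, with no sideways load. Lift 13 mm.

Request:
{"op": "apply_moves", "data": {
  "motion": [
    [0,0,-0.001,0,0,0],
    [0,0,-0.001,0,0,0],
    [0,0,-0.001,0,0,0],
    [0,0,-0.001,0,0,0],
    [0,0,-0.001,0,0,0],
    [0,0,-0.001,0,0,0],
    [0,0,-0.001,0,0,0],
    [0,0,-0.001,0,0,0],
    [0,0,-0.001,0,0,0],
    [0,0,-0.001,0,0,0],
    [0,0,-0.001,0,0,0],
    [0,0,-0.001,0,0,0],
    [0,0,-0.001,0,0,0],
    [0,0,0,0,0,0]
  ]
}}

```text
time_s: 6.6
ee_pos: [0.4989, -0.0219, 0.0793]
orientation: [-3.141, 0.0, 1.007]
wrist_force: [0.5, 1.4, -8.7]
finger_gap: 0.025
grip_force: 29.9
```

```bash
python3 - <<'E'
from h import *
o=bot.get_obs();print(o['ee_pos'],o['orientation'],o['finger_gap'],o['wrist_force'],o['grip_force'])
a=bot.get_image('side')[:,:,::-1]
a0=cv2.imread('pics/side0.png')
cv2.imwrite('pics/c2.png',np.hstack([cv2.resize(x[170:230,230:290],None,fx=6,fy=6,interpolation=cv2.INTER_CUBIC) for x in(a0,a)]))
E
```

```text
[ 0.49893226 -0.02185406  0.07932334] [-3.14128224e+00  1.50811284e-04  1.00672649e+00] 0.025003020359625792 [ 0.49683094  1.35654592 -8.6773894 ] 29.898110926151276
```

View pics/c2.png

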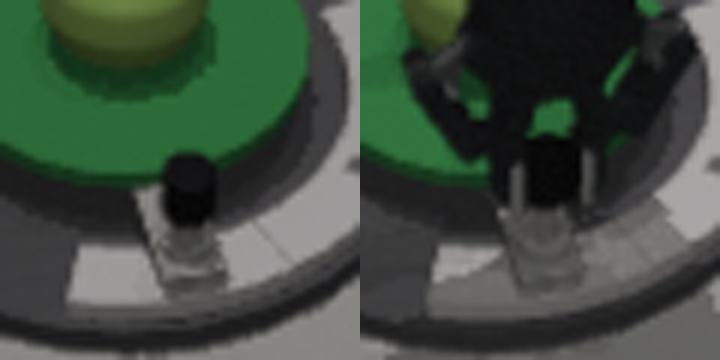

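Request:
{"op": "apply_moves", "data": {
  "motion": [
    [0,0.00118,0,0,0,-0.5],
    [2e-05,0.00236,0,0,0,-1.0],
    [4.6e-05,0.003534,0,0,0,-1.5],
    [4.6e-05,0.003534,0,0,0,-1.5],
    [4.6e-05,0.003534,0,0,0,-1.5],
    [4.6e-05,0.003534,0,0,0,-1.5],
    [4.6e-05,0.003534,0,0,0,-1.5],
    [4.6e-05,0.003534,0,0,0,-1.5],
    [4.6e-05,0.003534,0,0,0,-1.5],
    [4.6e-05,0.003534,0,0,0,-1.5]
  ]
}}

```text
time_s: 7.65
ee_pos: [0.5278, -0.0359, 0.0792]
orientation: [-3.141, 0.0, 1.244]
wrist_force: [-0.9, -0.4, -7.6]
finger_gap: 0.0251
grip_force: 29.9
```

Request:
{"op": "apply_moves", "data": {
  "motion": [
    [4.6e-05,0.003534,0,0,0,-1.5],
    [4.6e-05,0.003534,0,0,0,-1.5],
    [4.6e-05,0.003534,0,0,0,-1.5],
    [4.6e-05,0.003534,0,0,0,-1.5],
    [4.6e-05,0.003534,0,0,0,-1.5],
    [4.6e-05,0.003534,0,0,0,-1.5],
    [4.6e-05,0.003534,0,0,0,-1.5],
    [4.6e-05,0.003534,0,0,0,-1.5],
    [4.6e-05,0.003534,0,0,0,-1.5],
    [4.6e-05,0.003534,0,0,0,-1.5],
    [4.6e-05,0.003534,0,0,0,-1.5],
    [4.6e-05,0.003534,0,0,0,-1.5],
    [4.6e-05,0.003534,0,0,0,-1.5],
    [4.6e-05,0.003534,0,0,0,-1.5],
    [4.6e-05,0.003534,0,0,0,-1.5],
    [4.6e-05,0.003534,0,0,0,-1.5],
    [4.6e-05,0.003534,0,0,0,-1.5],
    [4.6e-05,0.003534,0,0,0,-1.5],
    [2e-05,0.00236,0,0,0,-1.0],
    [2e-05,0.00236,0,0,0,-1.0],
    [0,0,0,0,0,0]
  ]
}}

```text
invalid input
```

Too many rows (21); dropping the last pause.

Request:
{"op": "apply_moves", "data": {
  "motion": [
    [4.6e-05,0.003534,0,0,0,-1.5],
    [4.6e-05,0.003534,0,0,0,-1.5],
    [4.6e-05,0.003534,0,0,0,-1.5],
    [4.6e-05,0.003534,0,0,0,-1.5],
    [4.6e-05,0.003534,0,0,0,-1.5],
    [4.6e-05,0.003534,0,0,0,-1.5],
    [4.6e-05,0.003534,0,0,0,-1.5],
    [4.6e-05,0.003534,0,0,0,-1.5],
    [4.6e-05,0.003534,0,0,0,-1.5],
    [4.6e-05,0.003534,0,0,0,-1.5],
    [4.6e-05,0.003534,0,0,0,-1.5],
    [4.6e-05,0.003534,0,0,0,-1.5],
    [4.6e-05,0.003534,0,0,0,-1.5],
    [4.6e-05,0.003534,0,0,0,-1.5],
    [4.6e-05,0.003534,0,0,0,-1.5],
    [4.6e-05,0.003534,0,0,0,-1.5],
    [4.6e-05,0.003534,0,0,0,-1.5],
    [4.6e-05,0.003534,0,0,0,-1.5],
    [2e-05,0.00236,0,0,0,-1.0],
    [2e-05,0.00236,0,0,0,-1.0]
  ]
}}

```text
time_s: 9.65
ee_pos: [0.5958, -0.0413, 0.0794]
orientation: [3.141, 0.001, 1.75]
wrist_force: [-0.9, -5.1, -8.2]
finger_gap: 0.0251
grip_force: 30.0
```

Request:
{"op": "apply_moves", "data": {
  "motion": [
    [0,0,0,0,0,0],
    [0,0,0,0,0,0]
  ]
}}

```text
time_s: 9.85
ee_pos: [0.5961, -0.0413, 0.0797]
orientation: [3.14, 0.002, 1.749]
wrist_force: [0.7, -5.1, -9.2]
finger_gap: 0.0248
grip_force: 30.0
```

```bash
python3 - <<'E'
from h import *
o=bot.get_obs();p=o['ee_pos'];print(p,o['orientation'],o['finger_gap'],o['wrist_force'])
d=p[:2]-np.array([.571,.092]);print(np.hypot(*d),np.degrees(np.arctan2(d[1],d[0])))
a=bot.get_image('side')[:,:,::-1];b=bot.get_image('top')[:,:,::-1]
cv2.imwrite('pics/c3.png',np.hstack([cv2.resize(x,None,fx=5,fy=5,interpolation=cv2.INTER_CUBIC) for x in(a[150:230,240:320],b[135:215,230:310])]))
E
```

```text
[ 0.59610892 -0.04132525  0.07965024] [3.13988821e+00 1.52083221e-03 1.74949175e+00] 0.0248103140110203 [ 0.67490831 -5.07512578 -9.17868958]
0.13566900959639733 -79.33450492412635
```

View pics/c3.png

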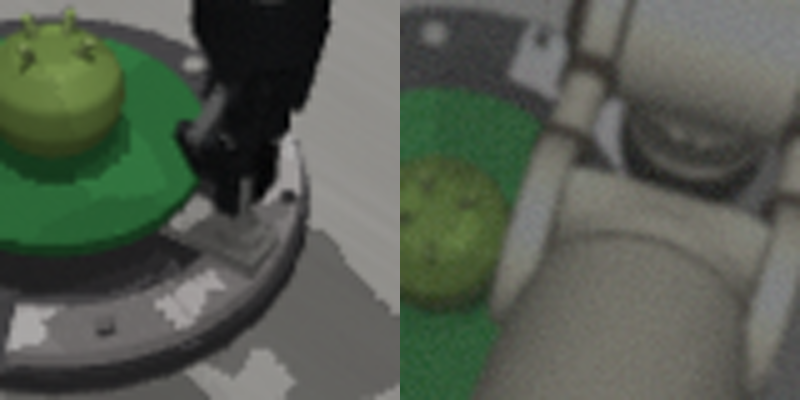

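Request:
{"op": "apply_moves", "data": {
  "motion": [
    [0,0,0.001,0,0,0],
    [0,0,0.001,0,0,0],
    [0,0,0.0005,0,0,0],
    [0,0,0,0,0,0]
  ]
}}

```text
time_s: 10.35
ee_pos: [0.5961, -0.0413, 0.0772]
orientation: [3.14, 0.001, 1.749]
wrist_force: [-0.3, -5.7, -8.1]
finger_gap: 0.0251
grip_force: 30.0
```

Request:
{"op": "apply_moves", "data": {
  "motion": [
    [0,0,0,0,0,0],
    [0,0,0,0,0,0],
    [0,0,0.0015,0,0,0],
    [0,0,0.0015,0,0,0]
  ],
  "fingers": 0.29
}}

```text
time_s: 10.75
ee_pos: [0.5959, -0.0405, 0.0745]
orientation: [3.14, 0.0, 1.749]
wrist_force: [-0.8, -0.5, 0.3]
finger_gap: 0.0304
grip_force: 0.0
```

Request:
{"op": "apply_moves", "data": {
  "motion": [
    [0,0.0007,0,0,0,-0.3],
    [0,0.0007,0,0,0,-0.3],
    [0,0.0007,0,0,0,-0.3],
    [0,0.0007,0,0,0,-0.3],
    [0,0.0007,0,0,0,-0.3],
    [0,0.0007,0,0,0,-0.3],
    [0,0.0007,0,0,0,-0.3],
    [0,0.0007,0,0,0,-0.3],
    [0,0.0007,0,0,0,-0.3],
    [0,0.0007,0,0,0,-0.3]
  ]
}}

```text
time_s: 11.75
ee_pos: [0.6002, -0.0395, 0.0735]
orientation: [-3.137, -0.001, 1.801]
wrist_force: [-7.8, -2.0, 4.9]
finger_gap: 0.0308
grip_force: 3.9
```

Request:
{"op": "apply_moves", "data": {
  "motion": [
    [0,0.0005,0,0,0,-0.2],
    [0,0.0005,0,0,0,-0.2],
    [0,0.0005,0,0,0,-0.2],
    [0,0.0005,0,0,0,-0.2]
  ]
}}

```text
time_s: 12.15
ee_pos: [0.6022, -0.039, 0.0735]
orientation: [-3.137, -0.001, 1.815]
wrist_force: [-7.3, -1.5, 4.9]
finger_gap: 0.0302
grip_force: 3.6
```

Request:
{"op": "apply_moves", "data": {
  "motion": [
    [0,0.0005,0,0,0,-0.2],
    [0,0.0005,0,0,0,-0.2],
    [0,0.0005,0,0,0,-0.2],
    [0,0.0005,0,0,0,-0.2],
    [0,0.0005,0,0,0,-0.2]
  ]
}}

```text
time_s: 12.65
ee_pos: [0.6047, -0.0385, 0.0736]
orientation: [-3.137, -0.001, 1.833]
wrist_force: [-7.5, -1.8, 4.4]
finger_gap: 0.0302
grip_force: 3.9
```

```bash
python3 - <<'E'
from h import *
o=bot.get_obs();p=o['ee_pos'];print(p,o['wrist_force'])
d=p[:2]-np.array([.571,.092]);print(np.hypot(*d),np.degrees(np.arctan2(d[1],d[0])))
E
```

```text
[ 0.6047341  -0.03847048  0.07356   ] [-7.47730756 -1.8211748   4.43129217]
0.13476103342840962 -75.50323534415458
```

Request:
{"op": "apply_moves", "data": {
  "motion": [
    [0,0.0005,0,0,0,-0.2],
    [0,0.0005,0,0,0,-0.2],
    [0,0.0005,0,0,0,-0.2],
    [0,0.0005,0,0,0,-0.2],
    [0,0.0005,0,0,0,-0.2],
    [0,0.0005,0,0,0,-0.2]
  ]
}}

```text
time_s: 13.25
ee_pos: [0.6091, -0.0375, 0.0734]
orientation: [-3.141, -0.0, 1.853]
wrist_force: [-0.7, -1.3, -1.3]
finger_gap: 0.0303
grip_force: 0.8
```

Request:
{"op": "apply_moves", "data": {
  "motion": [
    [0,0.0005,0,0,0,-0.2],
    [0,0.0005,0,0,0,-0.2],
    [0,0.0005,0,0,0,-0.2]
  ]
}}

```text
time_s: 13.55
ee_pos: [0.6113, -0.0369, 0.0742]
orientation: [3.14, 0.0, 1.864]
wrist_force: [0.7, -0.4, 0.2]
finger_gap: 0.0302
grip_force: 0.0
```

The drag force vanished, so the pin has probably dropped. I'll check in the image.

```bash
python3 - <<'E'
from h import *
o=bot.get_obs();p=o['ee_pos'];print(p,o['wrist_force'],o['grip_force'])
a=bot.get_image('side')[:,:,::-1]; c=cv2.imread('pics/c3.png')[:,:400]
K=[proj('side',[.6095,-.0375,z]).round(1).tolist() for z in(.072,.1,.082,.11)];print(K)
cv2.imwrite('pics/c4.png',cv2.resize(a[150:210,260:330],None,fx=8,fy=8,interpolation=cv2.INTER_CUBIC))
E
```

```text
[ 0.61134296 -0.03694708  0.07420458] [ 0.66117844 -0.38497346  0.20130337] 0.0
[[[290.6, 188.3]], [[291.2, 181.4]], [[290.8, 185.9]], [[291.4, 178.9]]]
```

View pics/c4.png

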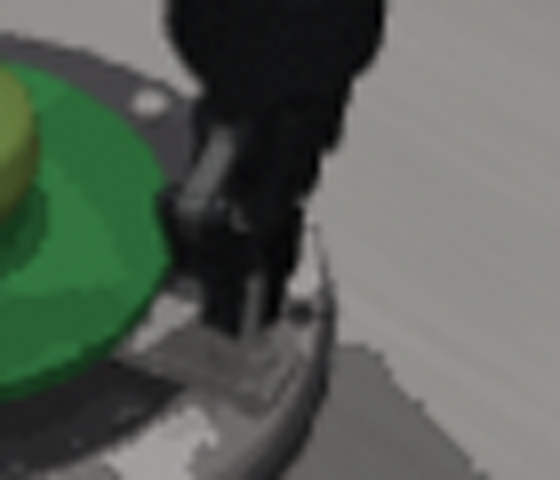

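The finger hides it. Nothing is touching, so I'll open, back off and look.

Request:
{"op": "apply_moves", "data": {
  "motion": [
    [0,0,0,0,0,0],
    [0,0,0,0,0,0],
    [0,0,0,0,0,0],
    [0,0,-0.01,0,0,0],
    [0,0,-0.02,0,0,0],
    [0,0,-0.03,0,0,0],
    [0,0,-0.04,0,0,0],
    [0,0,-0.04,0,0,0],
    [0,0,-0.04,0,0,0],
    [0,0.04,-0.02,0,0,0],
    [0,0.04,0,0,0,0],
    [0,0.04,0,0,0,0],
    [0,0.04,0,0,0,0],
    [0,0.02,0,0,0,0],
    [0,0,0,0,0,0]
  ],
  "fingers": -0.2
}}

```text
time_s: 15.1
ee_pos: [0.7842, 0.016, 0.2723]
orientation: [-3.141, -0.001, 1.865]
wrist_force: [-0.1, -0.4, -0.3]
finger_gap: 0.0512
grip_force: 0.0
```

```bash
python3 - <<'E'
from h import *
o=bot.get_obs();print(o['ee_pos'],o['wrist_force'])
a=bot.get_image('side')[:,:,::-1].copy();b=bot.get_image('top')[:,:,::-1].copy()
cv2.imwrite('pics/sideE.png',a);cv2.imwrite('pics/topE.png',b)
for n,i in(('side',a),('top',b)):
  for t in('knob','pin'): print(n,t,[(np.round(d['centre'],3).tolist(),round(d['conf'],2)) for d in bot.recognise(t,n)[:2]])
for n,im,ts in(('side',a,(24,30)),('top',b,(50,65))):
  for thr in ts:
    for zc in(.086,.0955):
      try: print(n,thr,zc,knobfit(n,im,(.610,-.037),zc,thr,12))
      except Exception as e: print('-')
cv2.imwrite('pics/c5.png',np.hstack([cv2.resize(x,None,fx=6,fy=6,interpolation=cv2.INTER_CUBIC) for x in(a[150:215,250:315],b[140:205,240:305])]))
E
```

```text
[0.78422106 0.0159594  0.27233153] [-0.14221388 -0.44667458 -0.31167163]
side knob [([0.606, -0.041, 0.09], 0.45)]
side pin []
top knob [([0.609, -0.037, 0.101], 0.39)]
top pin []
side 24 0.086 (array([ 0.6117, -0.0357]), array([290.9, 184.2]), 78, 104)
side 24 0.0955 (array([ 0.6038, -0.0418]), array([290.9, 184.2]), 78, 107)
side 30 0.086 (array([ 0.6108, -0.0362]), array([290.8, 184.4]), 90, 105)
side 30 0.0955 (array([ 0.603 , -0.0422]), array([290.8, 184.4]), 90, 107)
top 50 0.086 (array([ 0.6094, -0.0369]), array([283.2, 170.1]), 54, 87)
top 50 0.0955 (array([ 0.6068, -0.0363]), array([283.2, 170.1]), 54, 88)
top 65 0.086 (array([ 0.6096, -0.0364]), array([283. , 170.1]), 97, 87)
top 65 0.0955 (array([ 0.607 , -0.0358]), array([283. , 170.1]), 97, 88)
```

View pics/c5.png

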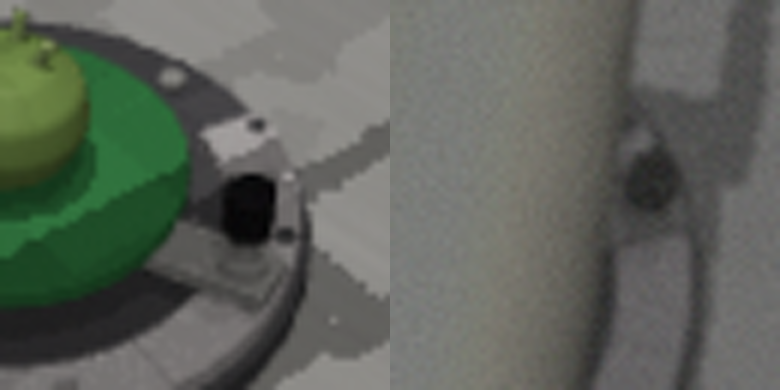

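```bash
python3 -c "
from plant import bot
print(bot.hand_in())"
```

```text
the job is handed in; nothing more can be done
None
```

The board is turned on about 0.87 rad to its next hole and handed in with the gripper clear. That the pin is home rests on two signs: the drag force vanished at the hole, and both cameras put the knob at its home height. I did not push-test the lock.

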